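# Open a locked-out hotel safe with the override key and hold it turned

## Robot

A 6-joint arm with a two-finger parallel gripper is mounted at the origin on the work surface. World frame = base frame: x ahead of the robot, y to its left, z up, the work surface at z = 0. Lengths are in m, angles in degrees, forces in N, time in s.
With the tool pointing down it reaches from about 0.4 to 0.825 m from the base axis. Payload 7 kg.
Tool frame: the origin (TCP) lies midway between the tips of the shut fingers; the grasp point (between the pads) lies 19 mm behind it; z points along the fingers, y is the line along which they close (so a half turn about z gives the same grasp; the last joint's range is limited). The gripper opens to 88 mm and grips with 3 to 60 N. Pads are 19 mm wide; open, the fingers measure 130 mm over their backs; the gripper's body (78 mm by 193 mm) begins 47 mm behind the grasp point.
Start: joints at [89.444, 20.546, 0.682, 0, -70.136, -16.507], TCP at [0.198, 0.645, 0.227] pointing down, gripper open.
Joint ranges: [-176.03, 176.03], [-82.01, 121.73], [-58.28, 71.71], [-173.87, 95.51], [-174.79, -0.11], [-173.66, 173.66]. Speed limits (degrees/s): [136.94, 136.94, 172.46, 180, 180, 180].

## Interface

Orientations are given as [roll, pitch, yaw] about the fixed x, y, z axes, in that order (R = Rz(yaw) Ry(pitch) Rx(roll)).
In Python, from plant import ctrl gives the robot as it stands. The module is installed in compiled form; this text tells all that it offers.
- The arm moves only by the tool send_rows, never from a script. Its argument "plan" is a list that holds one entry, the list of rows, each a list of 6 numbers: the shift along the tool's x, y, z in cm, then the turn, a rotation vector about the tool's x, y, z in degrees. A call has 1 to 8 rows; each row is the pose to reach, as a shift and turn from the pose commanded when the call began, along the tool's axes at that moment; what a row does not reach only later rows make up. A row lasts 1/12 s, in which the tool goes at most 41.7 mm and 7.16 degrees, less where a joint would pass 70% of its speed; a pose out of reach is approached as far as the arm can. A call with a gripper value outside its range is refused whole. "fingers" is the opening, from 0 (shut) to 1 (fully open), set as the call begins (left out, the last holds). The fingers move at their own pace and stop on an object; the grip force is fixed at half the most. Time passes only in rows, so rows that repeat a pose let the fingers close. It gives the time, the measured TCP pose, the force, the opening and the grip force at its end, in the units of the state.
- ctrl.get_obs(): the state, without advancing time (a new reading comes with each control period).
- ctrl.snapshot(name): name is "side" or "top"; returns a dict with "img" (384x512x3 uint8, red, green, blue), "K" (3x3 intrinsics, pixels), "pose" (4x4, takes a point from camera to world coordinates). Camera axes: x right, y down, z forward; pixel columns grow to the right and rows downward; lengths in m; the calibration is good to about 2 mm. A picture is of the moment at which its call begins. There is no depth.
- ctrl.close_job(): hands the job in; it is judged then, once.
The state is a dict: "clock": time; "joint_pos": joint angles; "qvel": joint speeds; "tau": joint torques, N m; "tool_pos": TCP position; "orientation": TCP orientation; "force": force on the tool from outside, world axes, zero at the start; "moment": the same for the moment, N m; "opening": finger opening in m; "gripper_force": force on a finger pad.
Only numpy, scipy, OpenCV 4.12 (cv2) and the standard library are available. Lean on these libraries where they do the work, as an engineer would, in place of code of your own. Each camera call takes 0.05 s, during which the arm holds its last target. There are 200 camera calls.

## Task

The guest is locked out of the safe on the desk: draw the override key (the one with the wide rectangular bow) out of the wooden key block, push it fully home into the lock on the safe's console, wiggling it where the wafers stick, then turn it a quarter turn clockwise to the stop so that the lid springs up. Finish while still gripping the key and holding it turned against the lock's return spring, with the lid up. Leave the other two keys in the block and the rest of the desk as it is.

Things in the scene. Friction and masses are not known exactly. Their poses are not given: they have to be found in the camera images.
- override_key: override key, plain steel, standing blade down in a slot of the block. Origin: centre of its shoulder (underside of the bow), which rests on the block; z up, y across the flat, x through the thickness. Bow: rectangular plate 34 mm wide (y), 8 thick (x), 36 high. Blade: 14 mm wide (y), 4 thick, down to z -37, the last 7 mm an arrow tip. 50 g. Fits the lock either way round (z turned by 180 degrees)
- key_block: wooden key block, 50 (x) by 180 (y) by 44 mm high, fixed; origin at the centre of its underside. Three slots in a row along y, 58 mm apart, the middle one at the centre, each 15.5 mm (y) by 5.5 mm (x), 40 deep. The keys stand in them with their flats along y; any key may be in any slot
- room_key: another steel key in the block, with a round bow 30 mm across, 8 mm thick, top 34 mm above its shoulder; origin and axes as the override key's; to be left in place
- fridge_key: another steel key in the block, with a narrow bow 16 mm wide, 8 mm thick, 36 mm high; origin and axes as the override key's; to be left in place
- safe: dark steel hotel safe, fixed, 300 mm deep (x), 360 wide (y), 140 high; origin at the centre of its underside, its front towards -x. Its top: a fixed flat console 90 mm deep along the front edge, with the lock at its -y end and a keypad 3 mm proud at its +y end, and behind it the hinged lid. Nothing stands up above the console
- lock_face (a point): centre of the top of the lock's square metal escutcheon (56 mm), on the lock's axis, 143 mm above the desk; axes as the safe's. In its 25 mm round hole, 3 mm down, is the brass plug with the keyway: a slot 15.5 mm long in y, 5.5 mm wide in x (lock unturned), open below. The key is fully home when its shoulder rests on the escutcheon, its origin at this point
- lock_wafers (a point): point in the keyway 20 mm below lock_face, amid three sprung sticky wafers 12, 20 and 28 mm below it, at the keyway's +y end. The key's tip pushes each aside with some 4 to 16 N of downward push, less if the key is wiggled a few degrees. Until the key is within about 4 mm of home they keep the plug from turning. Axes turn with the plug
- lock_plug (a joint): angle of the lock's plug, rad: 0 at rest, growing clockwise seen from above to a stop at 1.57. A spring turns it back when let go; about 0.1 N m holds it at the stop. The key has 0.1 to 0.15 rad of play in the keyway, so the hand turns that much further than the plug. The lid comes free at about 1.25 rad
- safe_lid (a joint): angle of the safe's lid, rad: 0 shut, to 0.14 ajar; hinged along the safe's far edge. Once the lock frees it, its spring lifts it to 0.14, its near edge 29 mm up, within about a second
- lid_edge (a point): middle of the lid's near edge, on its top face, 35 mm behind the lock along the safe's x and 100 mm in +y when shut
- tumbler: clear drinking glass, 78 mm across, 90 mm high; origin at the centre of its underside
- pipe: tobacco pipe lying on the desk, bowl 40 mm across and 42 mm high, stem reaching to 118 mm along its x; origin under the bowl
- remote: black remote control, 46 x 170 (along y) x 18 mm, lying flat; origin at the centre of its underside
- clock: white alarm clock, 45 x 100 (along y) x 75 mm; origin at the centre of its underside
- bottle: bottle, 64 mm across, 200 mm high; origin at the centre of its underside
Things that resemble listed ones, but are neither listed nor needed, are in the scene too. Leave any purple look-alike of the key_block alone.

How it is judged (in metres and radians):
On the way, in this order (a step that is already met when the one before it is completed fails the run):
1. the override key is drawn out of the block in the fingers (contact force between the fingers and override_key above 2 N and z of override_key in the frame of key_block above 0.086 m), for 0.2 s.
2. the key is fully home in the lock, upright, the plug not yet turned (z of override_key in the frame of lock_face below 0.003 m and horizontal distance between override_key and lock_face below 0.004 m and angle between the z axis of override_key and the z axis of lock_face, either way round below 0.1 rad and value of joint lock_plug below 0.3 rad), for 0.1 s.
3. the key, still home, is turned a quarter turn clockwise and the lid has sprung up (z of override_key in the frame of lock_face below 0.003 m and horizontal distance between override_key and lock_face below 0.004 m and angle between the z axis of override_key and the z axis of lock_face, either way round below 0.1 rad and value of joint lock_plug above 1.3 rad and value of joint safe_lid above 0.09 rad), for 0.2 s.
At the end, for the whole second after the job is handed in: the fingers grip the override key (over 2 N), its shoulder within 3 mm of the lock's face and 4 mm of its axis, upright within 0.1 rad; it holds the plug turned past 1.3 rad against the spring, the lid is up past 0.09 rad, and the other two keys stand in the block (all of step 3 and contact force between the fingers and override_key above 2 N and z of each of room_key, fridge_key in the frame of key_block below 0.054 m); the arm keeps its last pose, push and grip.
It fails at once if one of the other keys is shifted or lifted by more than 15 mm (distance of any of room_key, fridge_key from where it was at the start of the episode above 0.015 m).
It fails at once if something else on the desk is shifted by more than 30 mm (distance of any of tumbler, pipe, remote, clock, bottle from where it was at the start of the episode above 0.03 m).
It also fails if it takes over 54 s, if anything falls off the work surface, if the arm or the gripper's body presses on something with over 40 N, if the wrist force passes 120 N, or if a joint passes its speed limit or range.

## Working session

There is one attempt and no reset: what is moved stays moved. The work goes in short steps, Python scripts to look and compute and a tool call to move; the robot and the scene stay as the last step left them, time stands still between calls to the robot, and variables do not carry over. Pictures are saved under pics/ and viewed, at most 11 in all, crops included, and the job is handed in when it is done.

Besides the shell and the picture viewer there is one more tool, called by a JSON object that holds its "fn" and its "kwargs", one argument or row to a line. send_rows: Moves the arm, as the interface text tells. Its arguments: {"type":"object","properties":{"plan":{"type":"array","items":{"type":"array","items":{"type":"array","items":{"type":"number"}}}},"fingers":{"type":"number"}},"required":["plan"]}

```bash
mkdir -p pics
cat > h.py <<'E'
import numpy as np, cv2
from scipy.spatial.transform import Rotation as R
from plant import ctrl
def snap(n,f):
    s=ctrl.snapshot(n); cv2.imwrite(f'pics/{f}.png',s['img'][:,:,::-1]); np.savez(f'pics/{f}.npz',**s); return s
def load(f): return np.load(f'pics/{f}.npz')
def ray(s,uv):
    K,T=s['K'],s['pose']; d=T[:3,:3]@np.linalg.inv(K)@np.array([uv[0],uv[1],1.]); return T[:3,3],d
def onz(s,uv,z):
    o,d=ray(s,uv); return o+d*(z-o[2])/d[2]
def tri(s1,u1,s2,u2):
    A=[];b=[]
    for s,u in((s1,u1),(s2,u2)):
        o,d=ray(s,u); d=d/np.linalg.norm(d); P=np.eye(3)-np.outer(d,d); A.append(P); b.append(P@o)
    x=np.linalg.lstsq(np.vstack(A),np.hstack(b),rcond=None)[0]
    return x, [np.linalg.norm(A[i]@x-b[i]) for i in (0,1)]
def proj(s,p):
    T=np.linalg.inv(s['pose']); q=s['K']@(T[:3,:3]@np.array(p)+T[:3,3]); return q[:2]/q[2]
E
python3 - <<'E'
from h import *
np.set_printoptions(precision=3,suppress=True)
a=snap('side','side0');b=snap('top','top0')
for s in(a,b): print(s['K'],s['pose'])
im=np.vstack([a['img'],b['img']])[:,:,::-1]
cv2.imwrite('pics/both.png',cv2.resize(np.hstack([a['img'],b['img']])[:,:,::-1],(800,300)))
print(ctrl.get_obs())
E
```

```text
[[376.582   0.    263.354]
 [  0.    376.582 193.241]
 [  0.      0.      1.   ]] [[ 0.76  -0.4    0.512 -0.178]
 [-0.649 -0.439  0.621 -0.932]
 [-0.024 -0.805 -0.593  0.953]
 [ 0.     0.     0.     1.   ]]
[[380.673   0.    261.246]
 [  0.    380.673 192.794]
 [  0.      0.      1.   ]] [[-0.019 -0.997  0.074  0.464]
 [-1.     0.02   0.013 -0.057]
 [-0.014 -0.074 -0.997  1.428]
 [ 0.     0.     0.     1.   ]]
{'clock': 0.1, 'joint_pos': array([ 89.445,  20.587,   0.64 ,  -0.019, -70.136, -16.505]), 'qvel': array([-0.058, -0.152,  0.021,  0.117, -0.057,  0.069]), 'tau': array([ -0.002, -58.416,  29.375,   7.015,   0.01 ,  -0.   ]), 'tool_pos': array([0.198, 0.645, 0.226]), 'orientation': array([179.915,  -0.006, -17.067]), 'force': array([-0.787,  0.533, -0.696]), 'moment': array([-0.037, -0.002, -0.009]), 'gripper_force': 0.0, 'opening': 0.08772800027740675}
```

View pics/side0.png

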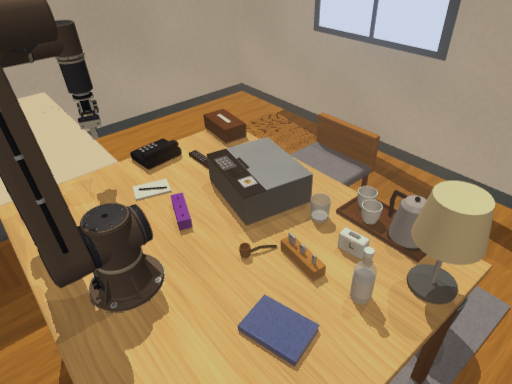

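View pics/top0.png

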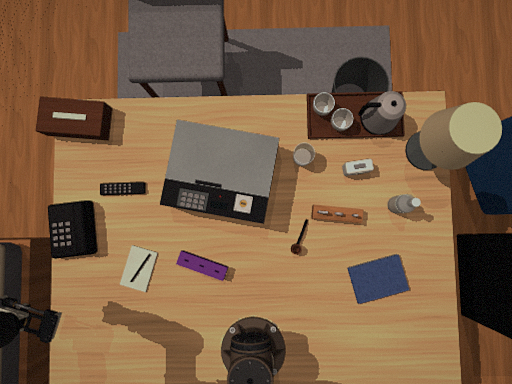

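Side view: the wooden key block with three keys is at about (302,256), the lock escutcheon at (249,182) and the purple decoy at (181,211). Top view: the block is at (339,214), the lock at (243,203) and the decoy at (203,265). I'll enlarge the block and the lock.

Run:
```python
from h import *
a=load('side0')['img'];b=load('top0')['img']
c=lambda im,x,y,w,h,k:cv2.resize(im[y:y+h,x:x+w],None,fx=k,fy=k,interpolation=cv2.INTER_CUBIC)
A=np.hstack([c(a,275,225,57,57,7)[:,:399],c(b,305,198,66,33,6.0)[:198].repeat(1,0) if 0 else cv2.resize(b[190:240,305:375],(396,283),interpolation=cv2.INTER_CUBIC)[:283].copy() if 0 else np.vstack([cv2.resize(b[198:232,305:373],(400,200),interpolation=cv2.INTER_CUBIC),cv2.resize(b[190:218,220:276],(400,199),interpolation=cv2.INTER_CUBIC)])])
B=c(a,230,170,40,25,10)
out=np.zeros((600,800,3),np.uint8); out[:399,:799]=A[:, :799]; out[400:600,:400]=B[:200]
cv2.imwrite('pics/crop1.png',out[:,:,::-1])
```

```text
(no output)
```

View pics/crop1.png

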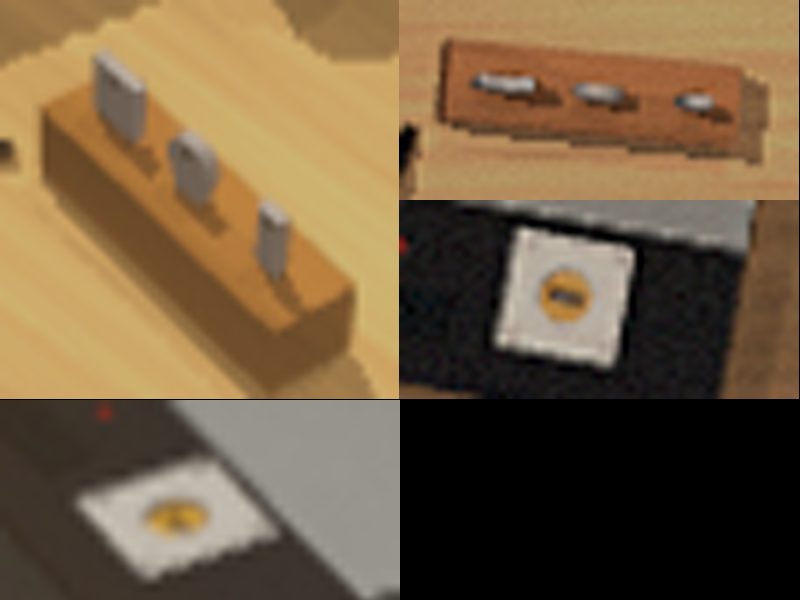

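The crop names the candidates. Left in the block, top (323,212) / side (292,239): wide rectangular bow, so this is the override key. Middle, (338,214): round bow, room key. Right, (355,215): narrow bow, fridge key. The white escutcheon with its brass plug is clear in both views. Next I measure them.

Run:
```python
from h import *
np.set_printoptions(precision=4,suppress=True)
a=load('side0');b=load('top0')
def blob(s,box,f,n=1):
    x,y,w,h=box; k=8
    im=cv2.resize(s['img'][y:y+h,x:x+w],None,fx=k,fy=k,interpolation=cv2.INTER_CUBIC)
    hsv=cv2.cvtColor(im,cv2.COLOR_RGB2HSV).astype(int)
    m=f(hsv[...,0],hsv[...,1],hsv[...,2]).astype(np.uint8)
    cs=sorted(cv2.findContours(m,cv2.RETR_EXTERNAL,cv2.CHAIN_APPROX_NONE)[0],key=cv2.contourArea)[::-1][:n]
    tr=lambda p:(np.array(p,float).reshape(-1,2)+.5)/k-.5+[x,y]
    return [tr(c) for c in cs]
def quad(p):
    r=cv2.convexHull(p.astype(np.float32)); 
    q=cv2.approxPolyN(r,4) if hasattr(cv2,'approxPolyN') else cv2.boxPoints(cv2.minAreaRect(r))
    return q.reshape(-1,2)
def cen(p): M=cv2.moments(p.astype(np.float32)); return np.array([M['m10'],M['m01']])/M['m00']
white=lambda H,S,V:(S<60)&(V>150)
gold=lambda H,S,V:(S>100)&(V>110)&(H>12)&(H<30)
wt=blob(b,(226,190,36,28),lambda H,S,V:(S<50)&(V>165))[0]; 
ws=blob(a,(234,172,26,22),lambda H,S,V:(S<60)&(V>150))[0]
qt,qs=quad(wt),quad(ws); print('lock quads',qt,qs)
ct,cs_=None,None
def diag(q):
    A=np.array([q[2]-q[0],-(q[3]-q[1])]).T; t=np.linalg.solve(A,q[1]-q[0])[0]; return q[0]+t*(q[2]-q[0])
ct,cs_=diag(qt),diag(qs)
print('centres',ct,cs_,'tri',tri(b,ct,a,cs_), onz(b,ct,.143),onz(a,cs_,.143))
w=np.array([onz(b,p,.143) for p in qt]);print(w,np.linalg.norm(w-np.roll(w,1,0),axis=1))
w=np.array([onz(a,p,.143) for p in qs]);print(w,np.linalg.norm(w-np.roll(w,1,0),axis=1))
for n,s,bx in(('t',b,(236,195,16,16)),('s',a,(240,176,18,12))):
    g=blob(s,bx,gold)[0]; c=cen(cv2.convexHull(g.astype(np.float32)).reshape(-1,2)); print('gold',c,onz(s,c,.14))
# block top
wood=lambda H,S,V:(S>120)&(H<14)&(V>90)
p=blob(b,(305,198,68,34),wood)[0]; q=quad(p); w=np.array([onz(b,u,.044) for u in q]); print('block',q,w,np.linalg.norm(w-np.roll(w,1,0),axis=1),w.mean(0))
# keys
steel=lambda H,S,V:(S<75)&(V>95)
for n,s,bx in(('t',b,(310,204,56,20)),('s',a,(285,229,36,37))):
    for c in blob(s,bx,steel,3): print('key',n,cen(c),onz(s,cen(c),.062),len(c),cv2.minAreaRect(c.astype(np.float32)))
# purple
```

```text
lock quads [[252.2524 196.6432]
 [249.369  212.5019]
 [233.4333 209.4665]
 [236.5538 193.6688]] [[257.4875 182.6125]
 [243.8883 187.2094]
 [237.3372 179.624 ]
 [250.3441 175.4691]]
centres [242.9097 203.0093] [247.2509 181.0943] tri (array([0.5276, 0.0209, 0.1401]), [np.float64(0.0013609924467320868), np.float64(0.0013609924467310882)]) [0.5264 0.0215 0.143 ] [0.5262 0.0167 0.143 ]
[[ 0.5473 -0.0104  0.143 ]
 [ 0.4939  0.0002  0.143 ]
 [ 0.5052  0.0539  0.143 ]
 [ 0.5585  0.0426  0.143 ]] [0.0542 0.0545 0.0548 0.0545]
[[ 0.5485 -0.0174  0.143 ]
 [ 0.492  -0.0062  0.143 ]
 [ 0.5044  0.0501  0.143 ]
 [ 0.5591  0.0387  0.143 ]] [0.0571 0.0576 0.0577 0.0559]
gold [242.8155 203.1793] [0.526 0.022 0.14 ]
gold [247.2038 181.3326] [0.5277 0.0191 0.14  ]
block [[363.8904 208.9018]
 [362.1783 223.8212]
 [312.0293 220.06  ]
 [311.1008 203.6556]] [[ 0.5012 -0.4104  0.044 ]
 [ 0.4475 -0.4021  0.044 ]
 [ 0.4645 -0.2218  0.044 ]
 [ 0.5239 -0.2201  0.044 ]] [0.1916 0.0543 0.1811 0.0595] [ 0.4843 -0.3136  0.044 ]
key t [322.9683 211.7155] [ 0.4935 -0.2596  0.062 ] 173 ((322.5592041015625, 211.7344207763672), (10.062972068786621, 2.631685733795166), 4.014174938201904)
key t [338.2032 213.2554] [ 0.4869 -0.3137  0.062 ] 133 ((338.3337707519531, 213.2887725830078), (7.919595718383789, 2.457195997238159), 8.130102157592773)
key t [355.4381 214.8766] [ 0.48   -0.3749  0.062 ] 92 ((355.375, 214.9375), (2.25, 4.875), 90.0)
key s [291.688  237.9053] [ 0.4952 -0.2604  0.062 ] 216 ((291.53509521484375, 237.88526916503906), (11.770496368408203, 6.791425704956055), 42.87890625)
key s [302.1879 247.9038] [ 0.4876 -0.3184  0.062 ] 183 ((302.3612365722656, 248.17599487304688), (9.762802124023438, 5.811872959136963), 76.75948333740234)
key s [313.447  258.2452] [ 0.4812 -0.3756  0.062 ] 180 ((313.625, 258.5625), (10.5, 3.625), 90.0)
```

```bash
cat >> h.py <<'E'
def go(p,yaw,o=None):
    "shift (cm) and rotvec (deg) in tool axes from the present pose to TCP p, pointing down with yaw"
    o=o or ctrl.get_obs(); Rt=R.from_euler('xyz',o['orientation'],degrees=True)
    d=Rt.inv().apply(np.array(p)-o['tool_pos'])*100
    r=(Rt.inv()*R.from_euler('xyz',[180,0,yaw],degrees=True)).as_rotvec(degrees=True)
    return np.round(np.r_[d,r],2).tolist()
E
python3 - <<'E'
from h import *
print(go([.45,.25,.227],-60),go([.494,-.26,.16],-96.8))
E
```

```text
[35.68, 30.35, -0.08, 0.08, -0.04, 42.93] [54.86, 77.8, 6.69, 0.07, -0.06, 79.73]
```

{"fn": "send_rows", "kwargs": {
  "plan": [
    [[25,21,0,0,0,40],[25,21,0,0,0,40],[25,21,0,0,0,40],[25,21,0,0,0,40],[25,21,0,0,0,40],[25,21,0,0,0,40],[25,21,0,0,0,40],[25,21,0,0,0,40]]
  ],
  "fingers": 1
}}

```text
clock: 0.77
tool_pos: [0.3761, 0.3686, 0.2265]
orientation: [180.0, -0.0, -57.1]
force: [0.2, 0.2, 0.3]
opening: 0.0878
gripper_force: 0.0
```

Run:
```python
from h import *
o=ctrl.get_obs();print(o['tool_pos'],o['orientation'],o['joint_pos'],go([.49,.05,.227],-75),go([.494,-.26,.16],-96.8))
```

```text
[0.37609282 0.36856531 0.22646832] [ 1.79977869e+02 -5.24435839e-03 -5.71078788e+01] [ 6.57756230e+01  6.54582726e+00 -1.79122954e+01 -8.36049355e-03
 -6.55633100e+01 -3.28800427e+01] [32.94, 7.74, -0.05, 0.02, -0.01, 17.89] [59.18, 24.23, 6.66, 0.02, -0.01, 39.69]
```

{"fn": "send_rows", "kwargs": {
  "plan": [
    [[15,3.5,0,0,0,20],[31,7,0,0,0,20],[31,7,0,0,0,20],[31,7,0,0,0,20],[31,7,0,0,0,20],[31,7,0,0,0,20],[31,7,0,0,0,20],[31,7,0,0,0,20]]
  ]
}}

```text
clock: 1.43
tool_pos: [0.4854, 0.0698, 0.2265]
orientation: [180.0, -0.0, -77.1]
force: [0.8, 0.5, -0.2]
opening: 0.0874
gripper_force: 0.0
```

Run:
```python
from h import *
o=ctrl.get_obs();print(o['tool_pos'],o['orientation'],go([.494,-.26,.14],-96.8))
```

```text
[0.48541508 0.06983118 0.22649866] [ 1.79981631e+02 -1.22420433e-02 -7.71224101e+01] [32.34, 6.51, 8.66, 0.02, -0.02, 19.68]
```

{"fn": "send_rows", "kwargs": {
  "plan": [
    [[28,5.6,0,0,0,19.7],[28,5.6,0,0,0,19.7],[28,5.6,0,0,0,19.7],[28,5.6,0,0,0,19.7],[28,5.6,0,0,0,19.7],[28,5.6,0,0,0,19.7],[30,6.0,2,0,0,19.7],[32.3,6.5,4.5,0,0,19.7]]
  ]
}}

```text
clock: 2.1
tool_pos: [0.4955, -0.2523, 0.1892]
orientation: [-179.7, -0.1, -96.8]
force: [1.3, -0.9, -0.5]
opening: 0.0878
gripper_force: 0.0
```

{"fn": "send_rows", "kwargs": {
  "plan": [
    [[0,0,2,0,0,0],[0,0,4.0,0,0,0],[0,0,4.0,0,0,0],[0,0,4.0,0,0,0]]
  ]
}}

```text
clock: 2.43
tool_pos: [0.4932, -0.2493, 0.1463]
orientation: [179.8, -0.0, -96.8]
force: [-0.3, -0.9, 1.2]
opening: 0.0874
gripper_force: 0.0
```

Run:
```python
from h import *
o=ctrl.get_obs();print(o['tool_pos'],o['orientation'],go([.4942,-.26,.05],-96.8))
a=snap('side','side1');b=snap('top','top1')
A=cv2.resize(a['img'][200:280,260:340],(400,400),interpolation=cv2.INTER_CUBIC)
B=cv2.resize(b['img'][165:245,290:370],(400,400),interpolation=cv2.INTER_CUBIC)
cv2.imwrite('pics/c2.png',np.hstack([A,B])[:,:,::-1])
```

```text
[ 0.49322804 -0.24928914  0.146336  ] [ 1.79830542e+02 -7.19696717e-03 -9.67765325e+01] [1.05, -0.25, 9.63, 0.17, -0.01, 0.02]
```

View pics/c2.png

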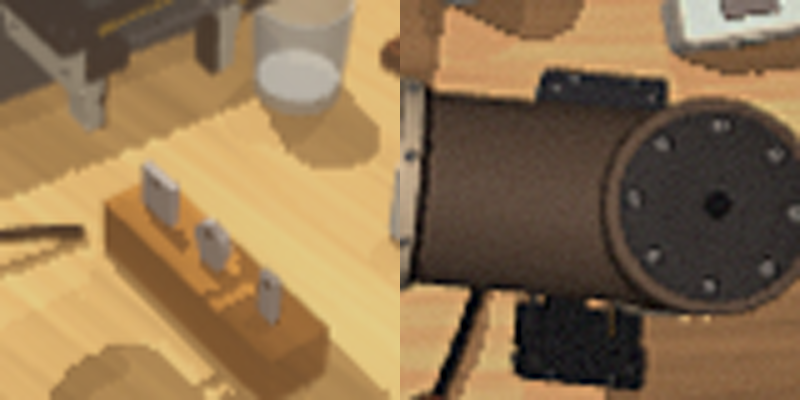

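The gripper is above the override key, with the pipe, the tumbler and the neighbouring keys clear. I go down with the fingers open.

{"fn": "send_rows", "kwargs": {
  "plan": [
    [[1.0,-0.2,2,0,0,0],[1.0,-0.2,4,0,0,0],[1.0,-0.2,6,0,0,0],[1.0,-0.2,8,0,0,0],[1.0,-0.2,9,0,0,0],[1.0,-0.2,9.6,0,0,0],[1.0,-0.2,9.6,0,0,0],[1.0,-0.2,9.6,0,0,0]]
  ]
}}

```text
clock: 3.2
tool_pos: [0.4958, -0.2594, 0.0522]
orientation: [-179.9, -0.0, -96.7]
force: [-1.0, -0.0, 0.7]
opening: 0.0877
gripper_force: 0.0
```

Run:
```python
from h import *
o=ctrl.get_obs();print(o['tool_pos'],o['orientation'],o['force'],go([.4942,-.26,.048],-96.8))
a=snap('side','side2')
cv2.imwrite('pics/c3.png',cv2.resize(a['img'][200:280,250:350],(800,600),interpolation=cv2.INTER_CUBIC)[:,:,::-1])
```

```text
[ 0.49580405 -0.2593537   0.05220535] [-1.79922773e+02 -1.95905489e-02 -9.67167925e+01] [-0.98497016 -0.03833292  0.7498493 ] [0.08, 0.15, 0.42, -0.08, -0.02, 0.08]
```

View pics/c3.png

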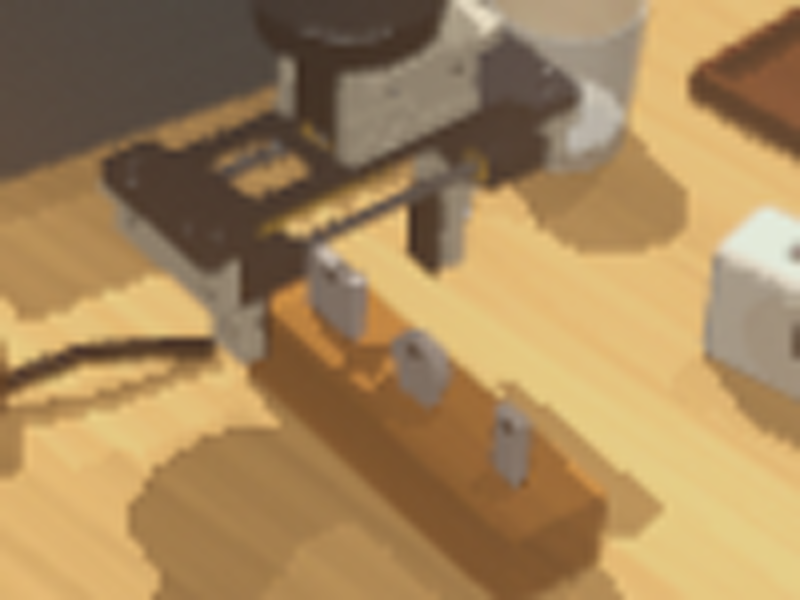

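The fingers straddle the rectangular bow, which is at about (340,290) in the crop, and the other keys are clear. I fine-adjust and close.

{"fn": "send_rows", "kwargs": {
  "plan": [
    [[0.1,0.15,0.35,0,0,0],[0.1,0.15,0.35,0,0,0],[0.1,0.15,0.35,0,0,0]]
  ]
}}

```text
clock: 3.5
tool_pos: [0.4933, -0.2603, 0.048]
orientation: [-180.0, -0.0, -96.8]
force: [0.0, 0.1, 0.6]
opening: 0.0878
gripper_force: 0.0
```

{"fn": "send_rows", "kwargs": {
  "plan": [
    [[0,0,0,0,0,0],[0,0,0,0,0,0],[0,0,0,0,0,0],[0,0,0,0,0,0],[0,0,0,0,0,0],[0,0,0,0,0,0],[0,0,0,0,0,0],[0,0,0,0,0,0]]
  ],
  "fingers": 0
}}

```text
clock: 4.17
tool_pos: [0.4932, -0.2602, 0.0476]
orientation: [180.0, -0.0, -96.8]
force: [-0.6, -0.7, -0.2]
opening: 0.0398
gripper_force: 0.0
```

{"fn": "send_rows", "kwargs": {
  "plan": [
    [[0,0,0,0,0,0],[0,0,0,0,0,0],[0,0,0,0,0,0],[0,0,0,0,0,0],[0,0,0,0,0,0],[0,0,0,0,0,0]]
  ]
}}

```text
clock: 4.67
tool_pos: [0.4935, -0.2602, 0.0477]
orientation: [-180.0, -0.0, -96.8]
force: [0.2, 0.0, -0.8]
opening: 0.0078
gripper_force: 30.0
```

Run:
```python
from h import *
print(ctrl.get_obs())
```

```text
{'clock': 4.6667, 'joint_pos': array([-7.69509938e+00,  2.00816730e+01, -2.67490802e+01,  2.22057109e-03,
       -4.31482762e+01,  9.32852715e-01]), 'qvel': array([0.00750197, 0.00536433, 0.08816404, 0.0480069 , 0.01726753,
       0.00538187]), 'tau': array([-1.48373600e-01, -4.95968020e+01,  2.08296025e+01,  4.99339119e+00,
       -2.55570235e-01, -2.95353231e-03]), 'tool_pos': array([ 0.49348195, -0.26023143,  0.04766917]), 'orientation': array([-1.79979057e+02, -1.86042963e-03, -9.67606272e+01]), 'force': array([ 0.24957468,  0.00487458, -0.84529923]), 'moment': array([ 0.04727329, -0.30472394,  0.00757334]), 'gripper_force': 29.9992498755455, 'opening': 0.007825237947793984}
```

{"fn": "send_rows", "kwargs": {
  "plan": [
    [[0,0,-0.5,0,0,0],[0,0,-2,0,0,0],[0,0,-4,0,0,0],[0,0,-7,0,0,0],[0,0,-10,0,0,0],[0,0,-13,0,0,0],[0,0,-16,0,0,0],[0,0,-18,0,0,0]]
  ]
}}

```text
clock: 5.33
tool_pos: [0.4936, -0.2605, 0.2313]
orientation: [-179.8, -0.0, -96.8]
force: [0.3, -0.7, -0.2]
opening: 0.0077
gripper_force: 30.0
```

Run:
```python
from h import *
o=ctrl.get_obs();print(o['gripper_force'],o['tool_pos'],go([.527,.02,.22],-101.6))
a=snap('side','side3');b=snap('top','top3')
A=cv2.resize(a['img'][140:240,255:355],(400,400),interpolation=cv2.INTER_CUBIC)
B=cv2.resize(b['img'][165:265,280:380],(400,400),interpolation=cv2.INTER_CUBIC)
cv2.imwrite('pics/c4.png',np.hstack([A,B])[:,:,::-1])
```

```text
29.999667406082153 [ 0.49360957 -0.26050626  0.23126253] [-28.25, -0.02, 1.11, -0.17, -0.03, 4.85]
```

View pics/c4.png

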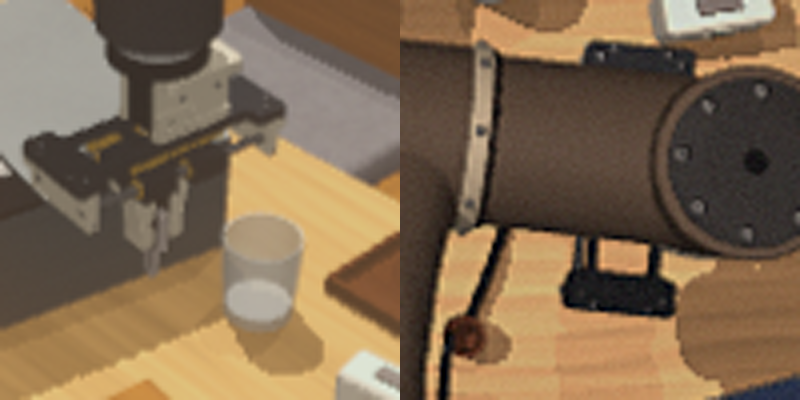

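The key is in the fingers with its blade hanging free, at about (155,255) in the crop, and nothing else is disturbed. Next I move over to the lock and refine the safe's yaw from its long edges.

{"fn": "send_rows", "kwargs": {
  "plan": [
    [[-3,0,0,0,0,1],[-7,0,0,0,0,2],[-11,0,0,0,0,3],[-15,0,0,0,0,4],[-19,0,0,0,0,4.8],[-23,0,0,0,0,4.8],[-26.5,0,0.5,0,0,4.8],[-28.2,0,1,0,0,4.8]]
  ]
}}

```text
clock: 6.1
tool_pos: [0.5264, 0.0231, 0.2174]
orientation: [180.0, 0.0, -101.4]
force: [-0.3, 0.4, 0.0]
opening: 0.0077
gripper_force: 30.0
```

Run:
```python
from h import *
np.set_printoptions(precision=4,suppress=True)
b=load('top0');im=b['img']
# safe outline edges via canny+hough in upscaled crop; report yaw of long lines on the z=.14 plane
x,y,w,h=155,115,130,112;k=4
g=cv2.cvtColor(cv2.resize(im[y:y+h,x:x+w],None,fx=k,fy=k,interpolation=cv2.INTER_CUBIC),cv2.COLOR_RGB2GRAY)
L=cv2.createLineSegmentDetector().detect(g)[0].reshape(-1,4)
for l in L:
    p=[(np.array(q)+.5)/k-.5+[x,y] for q in(l[:2],l[2:])]
    A,B=[onz(b,q,.14) for q in p]; d=B-A
    if np.linalg.norm(d)>.12: print(A[:2],B[:2],np.linalg.norm(d),(np.degrees(np.arctan2(d[1],d[0]))+45)%90-45)
o=ctrl.get_obs();print(o['tool_pos'],o['orientation'])
a=snap('side','side4')
cv2.imwrite('pics/c5.png',cv2.resize(a['img'][125:200,210:310],(800,600),interpolation=cv2.INTER_CUBIC)[:,:,::-1])
```

```text
[0.5787 0.0996] [ 0.5453 -0.0644] 0.16738788469988922 -11.507359189423397
[ 0.457  -0.0451] [0.4986 0.1604] 0.20970352353959232 -11.451522868360684
[0.5264 0.0231 0.2174] [ 179.9998    0.0284 -101.4454]
```

View pics/c5.png

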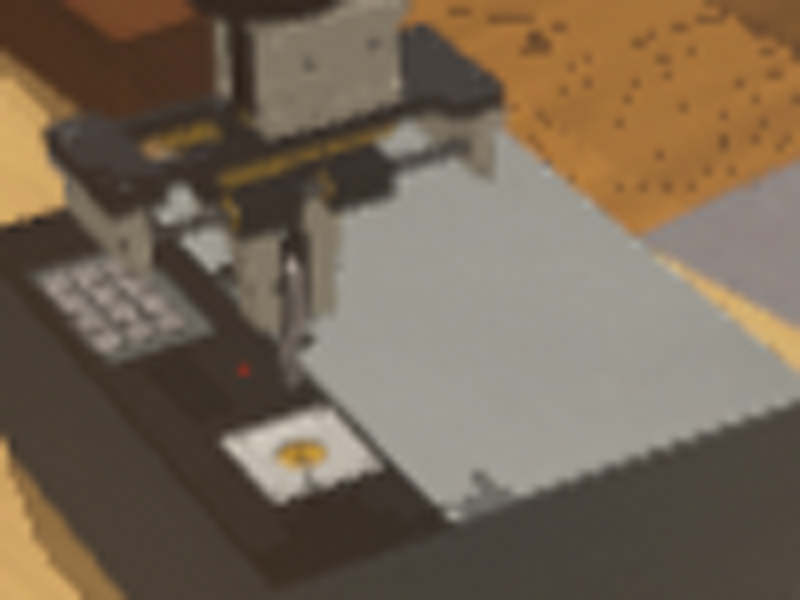

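Run:
```python
from h import *
a=load('side4'); print(proj(a,[.5264,.0231,.1767]), onz(a,[246.6,173.1],.1767), go([.527,.0205,.1927],-101.5))
```

```text
[245.78647114 172.96911307] [0.52810051 0.02032601 0.1767    ] [0.34, -0.16, 2.34, 0.09, 0.01, 0.09]
```

{"fn": "send_rows", "kwargs": {
  "plan": [
    [[0.25,-0.05,1.2,0,0,0.1],[0.25,-0.05,2.4,0,0,0.1],[0.25,-0.05,2.4,0,0,0.1],[0.25,-0.05,2.4,0,0,0.1],[0.25,-0.05,2.4,0,0,0.1],[0.25,-0.05,2.4,0,0,0.1]]
  ]
}}

```text
clock: 6.65
tool_pos: [0.5268, 0.0171, 0.1943]
orientation: [-180.0, 0.0, -101.7]
force: [0.3, 0.5, 0.4]
opening: 0.0079
gripper_force: 30.0
```

Run:
```python
from h import *
o=ctrl.get_obs();print(o['tool_pos'],o['orientation'],o['force'])
a=snap('side','side5')
cv2.imwrite('pics/c6.png',cv2.resize(a['img'][155:195,225:275],(800,640),interpolation=cv2.INTER_CUBIC)[:600,:,::-1])
t=o['tool_pos']-[0,0,.0407]; print('tip',proj(a,t), 'shoulder',proj(a,t+[0,0,.037]))
```

```text
[0.52678661 0.01714272 0.19430625] [-1.79955560e+02  1.72218175e-02 -1.01676682e+02] [0.28576234 0.50984071 0.38574698]
tip [247.15710814 178.67743073] shoulder [246.66764017 170.45449225]
```

View pics/c6.png

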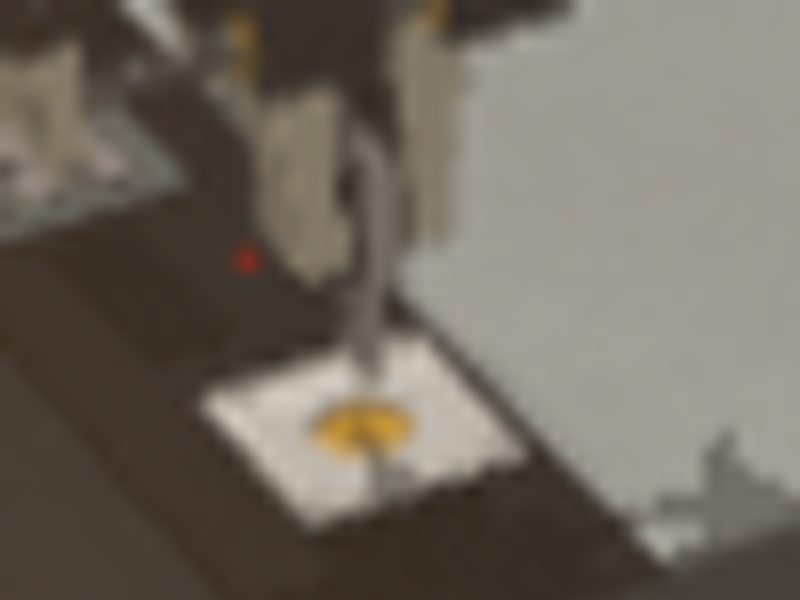

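The side crop shows the blade tip at about (368,385), or px (247.5,178.6), and the escutcheon centre at about (367,430), or px (247.4,181.3). I compare them on their own heights.

Run:
```python
from h import *
a=load('side5'); o=ctrl.get_obs()
print(onz(a,[247.5,178.6],.1536),onz(a,[247.0,181.2],.143),onz(a,[247.35,181.2],.143),o['tool_pos'],proj(a,[.5264,.0215,.143]))
print(go([.5264,.0200,.188],-101.5))
```

```text
[0.5280766 0.01668   0.1536   ] [0.52507371 0.01678771 0.143     ] [0.52605662 0.01588812 0.143     ] [0.52677943 0.01715775 0.19430702] [246.5024943  180.54795822]
[-0.27, 0.1, 0.63, -0.05, 0.02, -0.18]
```

{"fn": "send_rows", "kwargs": {
  "plan": [
    [[-0.21,0.16,0.0,0,0,-0.2],[-0.21,0.16,0.4,0,0,-0.2],[-0.21,0.16,0.8,0,0,-0.2],[-0.21,0.16,1.2,0,0,-0.2],[-0.21,0.16,1.2,0,0,-0.2],[-0.21,0.16,1.2,0,0,-0.2]]
  ]
}}

```text
clock: 7.2
tool_pos: [0.5251, 0.0196, 0.1812]
orientation: [180.0, -0.0, -101.5]
force: [-0.4, 0.0, -0.1]
opening: 0.0079
gripper_force: 30.0
```

{"fn": "send_rows", "kwargs": {
  "plan": [
    [[0,0,0.2,0,0,0],[0,0,0.4,0,0,0],[0,0,0.6,0,0,0],[0,0,0.6,0,0,0]]
  ]
}}

```text
clock: 7.53
tool_pos: [0.5251, 0.0196, 0.1751]
orientation: [180.0, -0.0, -101.5]
force: [-0.7, -0.6, -0.3]
opening: 0.0077
gripper_force: 30.0
```

Run:
```python
from h import *
o=ctrl.get_obs();print(o['tool_pos'],o['orientation'],o['force'],o['moment'])
a=snap('side','side6')
cv2.imwrite('pics/c7.png',cv2.resize(a['img'][155:195,225:275],(750,600),interpolation=cv2.INTER_CUBIC)[:,:,::-1])
```

```text
[0.52508992 0.01960395 0.17513029] [ 1.79965653e+02 -1.69282190e-02 -1.01466896e+02] [-0.738975   -0.56424821 -0.27545217] [ 0.12523418 -0.04572345 -0.0097119 ]
```

View pics/c7.png

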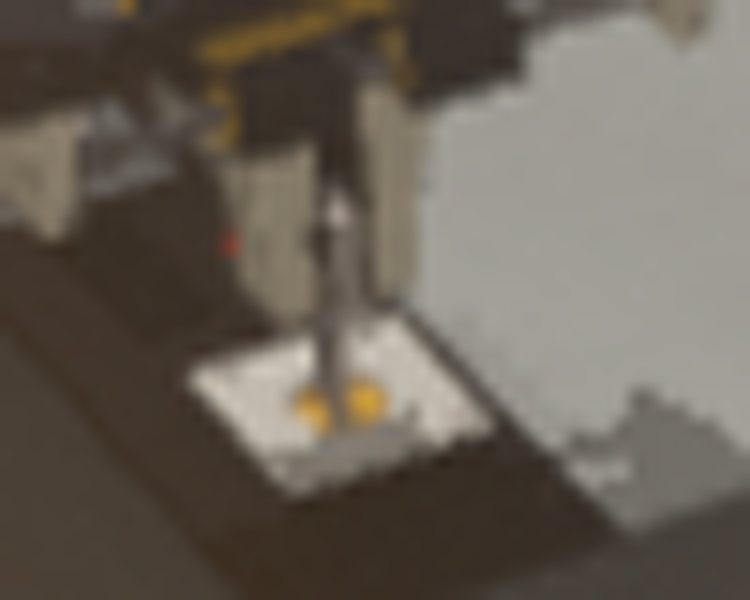

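The blade tip has dropped into the keyway with no force (tip at about z 0.134, blade at (335,390) in the crop). I push down with small wiggles.

{"fn": "send_rows", "kwargs": {
  "plan": [
    [[0,0,0.2,0,0,2],[0,0,0.4,0,0,-2],[0,0,0.6,0,0,2],[0,0,0.8,0,0,-2],[0,0,1.0,0,0,2],[0,0,1.0,0,0,0]]
  ]
}}

```text
clock: 8.08
tool_pos: [0.5257, 0.0192, 0.1664]
orientation: [-179.9, -0.0, -101.7]
force: [-0.9, -2.4, 3.0]
opening: 0.008
gripper_force: 30.0
```

{"fn": "send_rows", "kwargs": {
  "plan": [
    [[0,0,0.2,0,0,3],[0,0,0.3,0,0,-3],[0,0,0.4,0,0,3],[0,0,0.6,0,0,-3],[0,0,0.7,0,0,3],[0,0,0.8,0,0,-3],[0,0,0.8,0,0,3],[0,0,0.8,0,0,0]]
  ]
}}

```text
clock: 8.75
tool_pos: [0.5257, 0.0188, 0.1584]
orientation: [-179.9, -0.1, -101.9]
force: [0.6, -5.5, 2.2]
opening: 0.0077
gripper_force: 30.0
```

{"fn": "send_rows", "kwargs": {
  "plan": [
    [[0.1,0,0.2,0,0,3],[0.1,0,0.3,0,0,-3],[0.1,0,0.4,0,0,3],[0.1,0,0.6,0,0,-3],[0.1,0,0.7,0,0,3],[0.1,0,0.8,0,0,-3],[0.1,0,0.8,0,0,3],[0.1,0,0.8,0,0,0]]
  ]
}}

```text
clock: 9.42
tool_pos: [0.5257, 0.018, 0.1505]
orientation: [-179.9, -0.0, -101.9]
force: [0.7, -4.7, 2.7]
opening: 0.0079
gripper_force: 30.0
```

{"fn": "send_rows", "kwargs": {
  "plan": [
    [[0.05,0,0.1,0,0,2],[0.05,0,0.2,0,0,-2],[0.05,0,0.3,0,0,2],[0.05,0,0.4,0,0,-2],[0.05,0,0.4,0,0,2],[0.05,0,0.45,0,0,0],[0.05,0,0.45,0,0,0]]
  ]
}}

```text
clock: 10.0
tool_pos: [0.5259, 0.0178, 0.1465]
orientation: [-179.9, -0.0, -101.3]
force: [-1.2, -1.9, 7.3]
opening: 0.0078
gripper_force: 30.0
```

{"fn": "send_rows", "kwargs": {
  "plan": [
    [[0,0,0.1,0,0,2],[0,0,0.2,0,0,-2],[0,0,0.2,0,0,2],[0,0,0.2,0,0,0],[0,0,0.2,0,0,0]]
  ]
}}

```text
clock: 10.42
tool_pos: [0.5269, 0.0177, 0.1464]
orientation: [-179.7, 0.0, -101.3]
force: [-3.8, -2.6, 20.1]
opening: 0.008
gripper_force: 30.0
```

Run:
```python
from h import *
o=ctrl.get_obs();print(o['tool_pos'],o['orientation'],o['force'],o['moment'])
a=snap('side','side7')
cv2.imwrite('pics/c8.png',cv2.resize(a['img'][155:195,225:275],(750,600),interpolation=cv2.INTER_CUBIC)[:,:,::-1])
```

```text
[0.5268835  0.01769312 0.1463713 ] [-1.79736464e+02  3.24767224e-03 -1.01305518e+02] [-3.8134269  -2.58140438 20.05659058] [-1.05776202  1.50733025 -0.08728849]
```

View pics/c8.png

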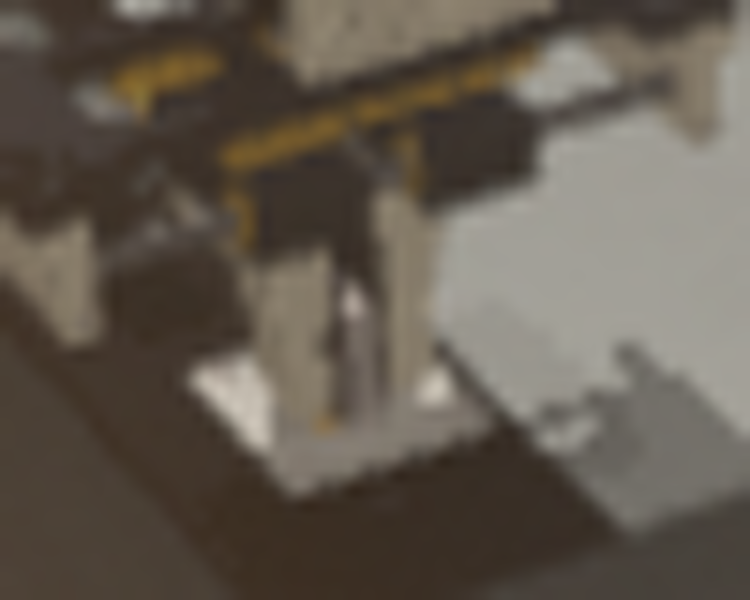

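The shoulder is home: the escutcheon is hidden under the fingers in the crop, contact is stiff at 20 N and TCP z is 0.1464, against 0.1467 expected. Now I turn clockwise with light downward push.

{"fn": "send_rows", "kwargs": {
  "plan": [
    [[0,0,-0.05,0,0,6],[0,0,-0.05,0,0,12],[0,0,-0.05,0,0,18],[0,0,-0.05,0,0,24],[0,0,-0.05,0,0,30]]
  ]
}}

```text
clock: 10.88
tool_pos: [0.5258, 0.0182, 0.1464]
orientation: [-179.9, 0.1, -131.7]
force: [-8.6, 1.7, 20.9]
opening: 0.0079
gripper_force: 30.0
```

Run:
```python
from h import *
o=ctrl.get_obs();print(o['tool_pos'],o['orientation'],o['force'],o['moment'],o['joint_pos'])
```

```text
[0.5257764  0.01815566 0.14639711] [-1.79883887e+02  8.12128962e-02 -1.31675250e+02] [-8.60630956  1.69142471 20.94681074] [0.73189343 3.25055077 0.25186479] [ 23.41408354  10.45556425 -24.59007045   0.08697971 -54.83183196
 -65.13943846]
```

{"fn": "send_rows", "kwargs": {
  "plan": [
    [[0.06,0.07,-0.05,0,0,6],[0.06,0.07,-0.05,0,0,12],[0.06,0.07,-0.05,0,0,18],[0.06,0.07,-0.05,0,0,24],[0.06,0.07,-0.05,0,0,30]]
  ]
}}

```text
clock: 11.3
tool_pos: [0.5251, 0.0188, 0.1464]
orientation: [-180.0, 0.2, -161.7]
force: [-7.3, 4.0, 16.5]
opening: 0.008
gripper_force: 30.0
```

Run:
```python
from h import *
o=ctrl.get_obs();print(o['tool_pos'],o['orientation'],o['force'],o['moment'])
```

```text
[0.52506415 0.01879238 0.14641905] [-1.79988977e+02  1.66710808e-01 -1.61682242e+02] [-7.30817028  3.95658372 16.48538807] [1.74058693 2.42709908 0.31437693]
```

{"fn": "send_rows", "kwargs": {
  "plan": [
    [[0.05,0.05,0,0,0,6],[0.05,0.05,0,0,0,12],[0.05,0.05,0,0,0,18],[0.05,0.05,0,0,0,24],[0.05,0.05,0,0,0,30],[0.05,0.05,0,0,0,34]]
  ]
}}

```text
clock: 11.8
tool_pos: [0.5249, 0.0198, 0.1464]
orientation: [179.8, 0.2, 164.3]
force: [-5.6, 6.6, 14.6]
opening: 0.0076
gripper_force: 30.0
```

Run:
```python
from h import *
o=ctrl.get_obs();print(o['tool_pos'],o['orientation'],o['force'],o['moment'])
```

```text
[0.52493412 0.01977393 0.1464471 ] [179.84021522   0.18774901 164.2917956 ] [-5.63184413  6.59656307 14.63865304] [2.65142834 1.83179933 0.22628813]
```

{"fn": "send_rows", "kwargs": {
  "plan": [
    [[-0.05,0.04,0,0,0,4],[-0.05,0.04,0,0,0,7],[-0.05,0.04,0,0,0,7],[-0.05,0.04,0,0,0,7],[-0.05,0.04,0,0,0,7],[-0.05,0.04,0,0,0,7]]
  ]
}}

```text
clock: 12.3
tool_pos: [0.5251, 0.0199, 0.1464]
orientation: [179.9, 0.1, 157.6]
force: [-6.8, 5.5, 16.2]
opening: 0.0081
gripper_force: 30.1
```

Run:
```python
from h import *
o=ctrl.get_obs();print(o['tool_pos'],o['orientation'],o['force'],o['moment'],o['gripper_force'])
a=snap('side','side8')
cv2.imwrite('pics/c9.png',cv2.resize(a['img'][120:220,200:325],(750,600),interpolation=cv2.INTER_CUBIC)[:,:,::-1])
```

```text
[0.52512325 0.01994711 0.14642655] [1.79850355e+02 1.35990073e-01 1.57633312e+02] [-6.80955286  5.54581971 16.19666136] [2.38646858 2.42779562 0.4185588 ] 30.098671317100525
```

View pics/c9.png

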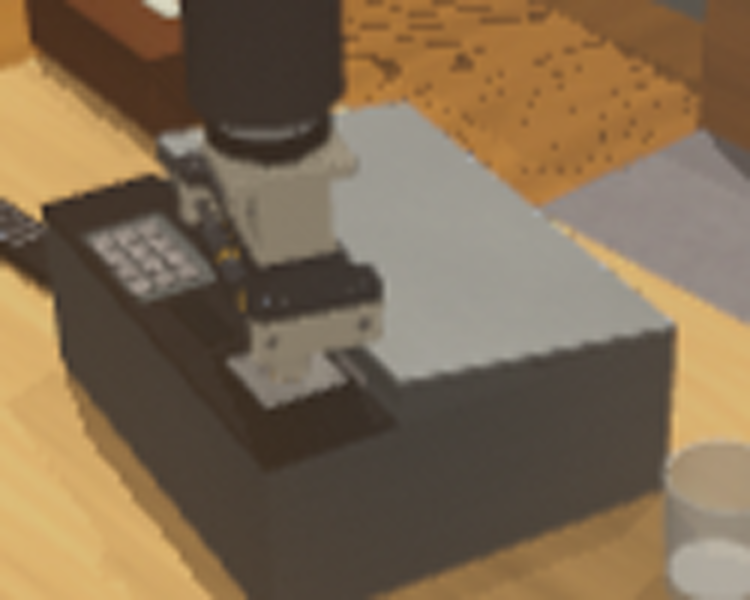

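The lid has sprung ajar: its near edge is raised at about (370,365) in the crop. The key is against the stop, with the moment up to 0.42 N m. I let it settle for a second, check that the hold stays steady, then hand in.

{"fn": "send_rows", "kwargs": {
  "plan": [
    [[0,0,0,0,0,0],[0,0,0,0,0,0],[0,0,0,0,0,0],[0,0,0,0,0,0],[0,0,0,0,0,0],[0,0,0,0,0,0],[0,0,0,0,0,0],[0,0,0,0,0,0]]
  ]
}}

```text
clock: 13.02
tool_pos: [0.5251, 0.0199, 0.1464]
orientation: [179.8, 0.1, 157.6]
force: [-6.7, 5.2, 16.5]
opening: 0.0082
gripper_force: 30.1
```

Run:
```python
from h import *
o=ctrl.get_obs();print(o['tool_pos'],o['orientation'],o['force'],o['moment'],o['gripper_force'])
a=snap('side','side9'); b=load('side8'); c=load('side0')
d=cv2.absdiff(a['img'],b['img']); print('change since last pic',(d.max(2)>40).sum())
# block/keys patch and desk objects versus start
d=cv2.absdiff(a['img'],c['img']).max(2)>60; print('room/fridge keys',d[240:275,297:325].sum(),'override slot',d[228:246,285:298].sum(),'pipe',d[238:260,236:280].sum(),'bottle/clock',d[225:305,335:378].sum(),'tumbler',d[192:225,308:332].sum(),'remote',d[148:168,186:208].sum())
```

```text
[0.52512049 0.01993824 0.14641585] [1.79849755e+02 1.33586977e-01 1.57630761e+02] [-6.74793489  5.21630535 16.47686387] [2.46092057 2.3732472  0.34968683] 30.09868025779724
change since last pic 0
room/fridge keys 0 override slot 54 pipe 0 bottle/clock 0 tumbler 0 remote 0
```

Everything is steady, and only the override key's slot has changed against the start picture. I hand in.

```bash
python3 -c "
from plant import ctrl
print(ctrl.close_job())"
```

```text
the job is handed in; nothing more can be done
None
```

I handed the job in at about 13 s with the key home, turned to the stop and still gripped, and the lid up; the other two keys and the desk looked unchanged in the last picture, and no verdict came back.

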